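# Snap the washed homogeniser probes back into their clips

## Task

Four washed homogeniser probes of different thickness and length lie on the paper bench liner. Put each one back on the clip rack: lay it in the pair of spring clips made for its size, with its hexagonal coupling at the rack's rear (the end away from you, beyond the rear clip) and its slotted head out in front of the front clip, and press it down until both clips snap shut over the shaft and it lies fully home. Do not knock over the dye bottle or the amber vial that stand behind, and leave all four probes clipped in.

Things in the scene. Friction and masses are not known exactly. Their poses are not given: they have to be found in the camera images.
- probe_8mm: thinnest loose steel probe, 60 g, 152 mm long, on the 4 mm liner: round bare shaft 8 mm thick, 104 mm long, between a dark hexagon coupling (20 mm across flats, 14 mm long, plus 12 mm stub) and a round slotted head (20 mm thick, 22 mm long). Axis 10 mm above the liner. Origin: on the axis where shaft meets coupling; +x towards the coupling. Balances, and is best held, near x = -52 mm.
- probe_13mm: second thinnest loose steel probe, 100 g, 172 mm long, on the 4 mm liner: round bare shaft 13 mm thick, 124 mm long, between a dark hexagon coupling (23 mm across flats, 14 mm long, plus 12 mm stub) and a round slotted head (23 mm thick, 22 mm long). Axis 11.5 mm above the liner. Origin: on the axis where shaft meets coupling; +x towards the coupling. Balances, and is best held, near x = -62 mm.
- probe_19mm: second thickest loose steel probe, 160 g, 192 mm long, on the 4 mm liner: round bare shaft 19 mm thick, 144 mm long, between a dark hexagon coupling (29 mm across flats, 14 mm long, plus 12 mm stub) and a round slotted head (29 mm thick, 22 mm long). Axis 14.5 mm above the liner. Origin: on the axis where shaft meets coupling; +x towards the coupling. Balances, and is best held, near x = -72 mm.
- probe_26mm: thickest loose steel probe, 240 g, 212 mm long, on the 4 mm liner: round bare shaft 26 mm thick, 164 mm long, between a dark hexagon coupling (36 mm across flats, 14 mm long, plus 12 mm stub) and a round slotted head (36 mm thick, 22 mm long). Axis 18 mm above the liner. Origin: on the axis where shaft meets coupling; +x towards the coupling. Balances, and is best held, near x = -82 mm.
- clips_8mm: fixed white bar (86 mm) with two steel spring clips opening up, 10 mm between jaws. Origin: where the probe's origin belongs when home, 46 mm above the bench; +x to the rear, z up. Clips 8 mm long at x = -18 and -86 mm, mouths 17 mm above origin, guide a shaft 5 mm off; bar top 28 mm below origin. Jaws snap over the shaft; 8 to 18 N in all. Along x the probe has 14 mm play each way.
- clips_13mm: fixed white bar (106 mm) with two steel spring clips opening up, 15 mm between jaws. Origin: where the probe's origin belongs when home, 46 mm above the bench; +x to the rear, z up. Clips 8 mm long at x = -18 and -106 mm, mouths 18 mm above origin, guide a shaft 5 mm off; bar top 28 mm below origin. Jaws snap over the shaft; 8 to 18 N in all. Along x the probe has 14 mm play each way.
- clips_19mm: fixed white bar (126 mm) with two steel spring clips opening up, 21 mm between jaws. Origin: where the probe's origin belongs when home, 46 mm above the bench; +x to the rear, z up. Clips 8 mm long at x = -18 and -126 mm, mouths 20 mm above origin, guide a shaft 5 mm off; bar top 28 mm below origin. Jaws snap over the shaft; 8 to 18 N in all. Along x the probe has 14 mm play each way.
- clips_26mm: fixed white bar (146 mm) with two steel spring clips opening up, 28 mm between jaws. Origin: where the probe's origin belongs when home, 46 mm above the bench; +x to the rear, z up. Clips 8 mm long at x = -18 and -146 mm, mouths 21 mm above origin, guide a shaft 5 mm off; bar top 28 mm below origin. Jaws snap over the shaft; 8 to 18 N in all. Along x the probe has 14 mm play each way.
- dye_bottle: small white bottle with a red cap, 34 mm thick, 73 mm tall, loose, standing on the bench behind the work; not part of the job, leave it standing. Origin at the centre of its underside.
- amber_vial: small amber glass vial with a black cap, 28 mm thick, 57 mm tall, loose, standing on the bench behind the work; not part of the job, leave it standing. Origin at the centre of its underside.
There are look-alikes about, which are no part of the job. What is shaped like the amber_vial but blue or yellow is not meant.

How it is judged:
By the outcome, as a careful person would: the job done as asked, in the order asked, and still so for the second after the job is handed in, with the robot touching nothing.
It also fails if it takes over 109 s, if anything falls off the work surface, if the arm or the gripper's body presses on something with over 40 N, if the wrist force passes 120 N, or if a joint passes its speed limit or range.

## Robot

A 6-joint arm with a two-finger parallel gripper is mounted at the origin on a cart in front of the work surface, level with it; the furniture and walls round the work are solid. World frame = base frame: x ahead of the robot, y to its left, z up, the work surface at z = 0. Lengths are in m, angles in rad, forces in N, time in s.
With the tool pointing down it reaches from about 0.375 to 0.9 m from the base axis. Payload 3.1 kg.
Tool frame: the origin (TCP) lies at the very end of the fingers, on their centre line; the grasp point (between the pads) lies 19 mm behind it; z points along the fingers, y is the line along which they close (so a half turn about z gives the same grasp; the last joint's range is limited). The gripper opens to 87 mm and grips with 3 to 60 N. Pads are 19 mm wide; open, the fingers measure 117 mm over their backs; the gripper's body (75 mm by 190 mm) begins 51 mm behind the grasp point.
Start: joints at [1.036, 0.527, 1.433, -0, 1.181, -0.178], TCP at [0.218, 0.586, 0.2] pointing down, gripper open.
Joint ranges: [-3.08, 3.08], [-0.75, 2.2], [0.22, 2.44], [-1.43, 4.57], [0, 2.65], [-2.85, 2.85]. Speed limits (rad/s): [2.79, 2.79, 3.14, 3.14, 3.14, 3.14].

## Interface

Orientations are given as a 3x3 rotation matrix whose columns are the frame's x, y, z axes.
In Python, from workcell import arm, get_image, job gives the robot as it stands.
- The arm moves only by the tool step_arm, never from a script. Its argument "moves" is a list of rows, each a list of 3 entries, a list of its own where there are three numbers: the shift along the tool's x, y, z in mm, then the turn, a rotation vector about the tool's x, y, z in rad, then the opening in per cent of the stroke, from 0 (shut) to 100 (fully open). A call has 1 to 8 rows; each row is the pose to reach, as a shift and turn from the pose commanded when the call began, along the tool's axes at that moment; what a row does not reach only later rows make up. A row lasts 1/12 s, in which the tool goes at most 41.7 mm and 7.16 degrees, less where a joint would pass 70% of its speed; a pose out of reach is approached as far as the arm can. A call with a gripper value outside its range is refused whole. The fingers move at their own pace and stop on an object; "force" is the grip in N (left out, the last holds). Time passes only in rows, so rows that repeat a pose let the fingers close. It gives the time, the measured TCP pose, the force, the opening and the grip force at its end, in the units of the state.
- arm.get_obs(): the state, without advancing time (a new reading comes with each control period).
- get_image(name): name is "scene" or "top"; returns a dict with "image" (420x560x3 uint8, blue, green, red), "fx", "fy", "cx", "cy" (pixels), "R" (3x3) and "t" (3): a world point X has camera coordinates R X + t. Camera axes: x right, y down, z forward; pixel columns grow to the right and rows downward; lengths in m; the calibration is good to about 2 mm. A picture is of the moment at which its call begins. There is no depth.
- job.close_job(): hands the job in; it is judged then, once.
The state is a dict: "time_s": time; "joints": joint angles; "joint_velocities": joint speeds; "joint_torque": joint torques, N m; "eef_pos": TCP position; "ee_rot": TCP orientation; "wrist_force": force on the tool from outside, world axes, zero at the start; "wrist_torque": the same for the moment, N m; "opening": finger opening in m; "gripper_force": force on a finger pad.
Only numpy, scipy, OpenCV 4.12 (cv2) and the standard library are available. Lean on these libraries where they do the work, as an engineer would, in place of code of your own. Each camera call takes 0.05 s, during which the arm holds its last target. There are 200 camera calls.

## Working session

There is one attempt and no reset: what is moved stays moved. The work goes in short steps, Python scripts to look and compute and a tool call to move; the robot and the scene stay as the last step left them, time stands still between calls to the robot, and variables do not carry over. Pictures are saved under pics/ and viewed, at most 14 in all, crops included, and the job is handed in when it is done.

Besides the shell and the picture viewer there is one more tool, called by a JSON object that holds its "method" and its "body". step_arm: Moves the arm, as the interface text tells. Its arguments: {"type":"object","properties":{"moves":{"type":"array","items":{"type":"array"}},"force":{"type":"number"}},"required":["moves"]}

```bash
mkdir -p pics; ls
python3 - <<'E'
from workcell import arm,get_image,job
import cv2,numpy as np,pickle
o=arm.get_obs();print(o['time_s'],o['eef_pos'],np.round(o['ee_rot'],3).tolist(),o['opening'])
for n in('scene','top'):
    d=get_image(n);cv2.imwrite(f'pics/{n}0.png',d['image']);pickle.dump(d,open(f'{n}.pkl','wb'))
    print(n,d['fx'],d['fy'],d['cx'],d['cy'],np.round(d['R'],3).tolist(),np.round(d['t'],3))
E
```

```text
pics
0.0 [0.21787099 0.58495877 0.19947637] [[-0.937, 0.349, -0.001], [0.349, 0.937, -0.002], [0.0, -0.002, -1.0]] 0.08718102844543883
scene 405.4324326112712 405.4324326112712 272.4358343087232 212.02238839270314 [[-0.761, -0.649, -0.025], [-0.298, 0.383, -0.875], [0.577, -0.658, -0.484]] [0.394 0.218 0.571]
top 426.8781731245949 426.8781731245949 274.83963023439617 207.27212192626385 [[-0.159, -0.987, 0.003], [-0.965, 0.155, -0.21], [0.207, -0.037, -0.978]] [0.083 0.515 0.839]
```

View pics/top0.png

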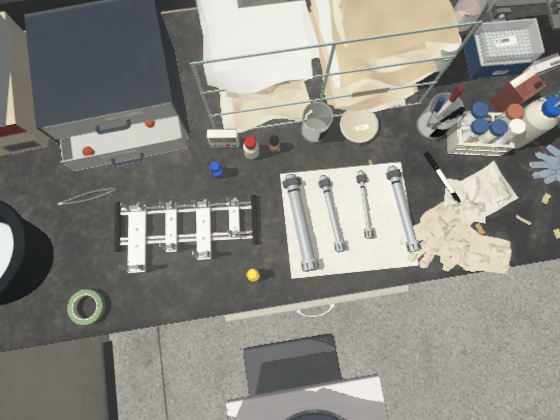

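View pics/scene0.png

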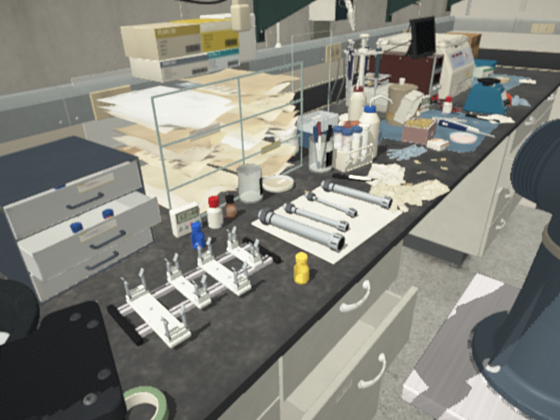

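The top view shows four probes on the liner (x 285–420, y 165–270) and the rack (x 117–257, y 195–270). The bars at px 137, 170, 204 and 235 are of different lengths. I'll zoom in to see which ends are the couplings.

Run:
```python
import cv2
im=cv2.imread('pics/top0.png')
a=cv2.resize(im[155:280,275:425],None,fx=4.6,fy=4.6,interpolation=cv2.INTER_CUBIC);cv2.imwrite('pics/a.png',a)
b=cv2.resize(im[185:280,110:265],None,fx=5,fy=5,interpolation=cv2.INTER_CUBIC);cv2.imwrite('pics/b.png',b)
```

```text
(no output)
```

View pics/a.png

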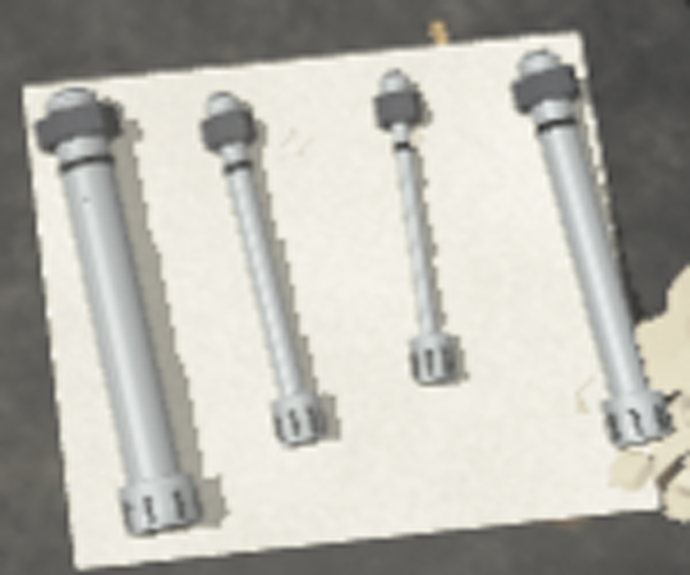

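View pics/b.png

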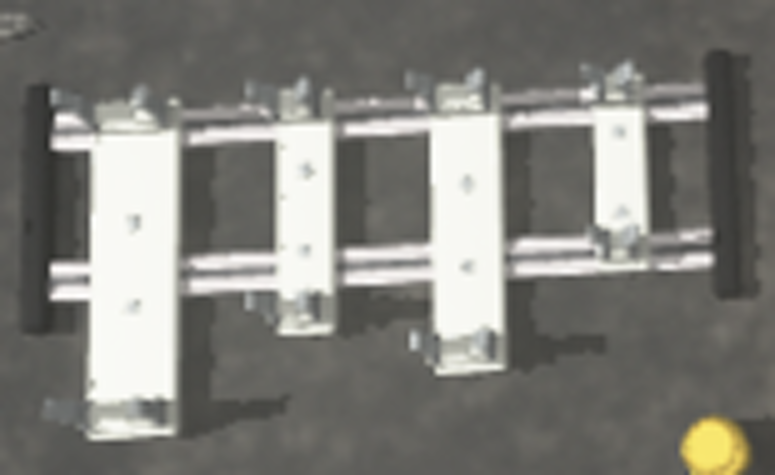

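All couplings already point to the rear. On the liner, left to right: 26 (hex at px 291,182), 13 (324,182), 8 (361,177), 19 (393,173). Rack bars, left to right by length: 26, 13, 19, 8. Next I'll measure them.

```bash
cat > h.py <<'E'
import cv2,numpy as np
def ray(d,p,z):
    c=-d['R'].T@d['t']; v=d['R'].T@np.array([(p[0]-d['cx'])/d['fx'],(p[1]-d['cy'])/d['fy'],1]); return c+v*(z-c[2])/v[2]
def line(pts):
    vx,vy,x,y=cv2.fitLine(pts.astype(np.float32),cv2.DIST_HUBER,0,.01,.01).ravel(); u=np.array([vx,vy]); u=u if vy<0 else -u
    s=(pts-[x,y])@u; return np.array([x,y]),u,s.min(),s.max()
E
python3 - <<'E'
from h import *; import pickle
d=pickle.load(open('top.pkl','rb'));im=d['image'].astype(int)
B,G,R=im[...,0],im[...,1],im[...,2]
m=((R-B)<10).astype(np.uint8)
liner=np.zeros_like(m);cv2.fillPoly(liner,[np.array([[281,176],[401,165],[418,262],[293,274]])],1)
m*=liner
n,l,st,ce=cv2.connectedComponentsWithStats(m)
for name,sx,ax,L in(('26',(304,225),.022,.212),('13',(332,215),.0155,.172),('8',(366,205),.014,.152),('19',(403,210),.0185,.192)):
    w=l[sx[1]-4:sx[1]+5,sx[0]-8:sx[0]+9];k=np.bincount(w[w>0]).argmax()
    p=np.argwhere(l==k)[:,::-1].astype(float);c,u,a,b=line(p)
    P,Q=ray(d,c+u*a,ax),ray(d,c+u*b,ax);e=(Q-P)/np.linalg.norm(Q-P)
    dk=p[(im[p[:,1].astype(int),p[:,0].astype(int)].mean(1)<95)]
    h=dk[((dk-c)@u>b-14)].mean(0);H=ray(d,c+u*((h-c)@u),ax)
    O=H-.007*e; hold=O-e*(L-.048)/2
    print(name,len(p),'len',np.linalg.norm(Q-P).round(4),'spec',L,'stubend->O',((Q-O)@e).round(4),'O',O.round(4),'hold',hold.round(4),'yaw',np.arctan2(e[1],e[0]).round(3))
m=(im.min(2)>215).astype(np.uint8)
n,l,st,ce=cv2.connectedComponentsWithStats(cv2.morphologyEx(m,cv2.MORPH_OPEN,np.ones((6,6),np.uint8)))
for k in range(1,n):
    x,y=ce[k]
    if 110<x<260 and 190<y<275:
        q=np.array([ray(d,pp[::-1],.018)[:2] for pp in np.argwhere(l==k)]).astype(np.float32)*1000
        r=cv2.minAreaRect(q);print(ce[k].round(),st[k],r)
E
```

```text
26 1281 len 0.2133 spec 0.212 stubend->O 0.027 O [ 0.5693 -0.0464  0.022 ] hold [ 0.4874 -0.05    0.022 ] yaw 0.043
13 576 len 0.1725 spec 0.172 stubend->O 0.0277 O [ 0.5584 -0.1188  0.0155] hold [ 0.4965 -0.1217  0.0155] yaw 0.046
8 376 len 0.1524 spec 0.152 stubend->O 0.029 O [ 0.555  -0.2007  0.014 ] hold [ 0.5031 -0.1972  0.014 ] yaw -0.067
19 846 len 0.1929 spec 0.192 stubend->O 0.0285 O [ 0.5532 -0.2741  0.0185] hold [ 0.4812 -0.2759  0.0185] yaw 0.025
[172. 214.] [168 211   9   8  72] ((548.6134033203125, 221.63082885742188), (18.111637115478516, 15.476273536682129), 80.89273834228516)
[204. 224.] [197 210  14  29 368] ((517.5150756835938, 156.6642303466797), (28.153099060058594, 61.86198425292969), 83.04122924804688)
[137. 239.] [129 213  17  53 864] ((508.35302734375, 301.4128723144531), (34.3446159362793, 113.25035095214844), 84.49898529052734)
[234. 220.] [230 214  10  13 124] ((515.1663818359375, 89.49351501464844), (19.53104591369629, 26.73330307006836), 81.86082458496094)
[172. 228.] [167 222  10  13 126] ((519.2522583007812, 225.92625427246094), (19.374919891357422, 27.032665252685547), 83.6304931640625)
[172. 240.] [167 237  10   7  70] ((493.3766174316406, 228.76162719726562), (19.912967681884766, 12.933084487915039), 80.88031768798828)
[204. 246.] [198 240  13  13 158] ((469.7396240234375, 161.6672821044922), (25.685131072998047, 26.20435333251953), 82.67607879638672)
```

Run:
```python
from h import *; import pickle
d=pickle.load(open('top.pkl','rb'));im=d['image']
m=(im.min(2)>185).astype(np.uint8)
m=cv2.morphologyEx(m,cv2.MORPH_CLOSE,np.ones((3,3),np.uint8))
m=cv2.morphologyEx(m,cv2.MORPH_OPEN,np.ones((7,7),np.uint8))
n,l,st,ce=cv2.connectedComponentsWithStats(m)
rows=[]
for k in range(1,n):
    x,y=ce[k]
    if 110<x<260 and 190<y<275:
        q=np.array([ray(d,pp[::-1],.018)[:2] for pp in np.argwhere(l==k)])
        c,u,a,b=line(q[:,::-1]) # (y,x)
        r=cv2.minAreaRect((q*1000).astype(np.float32))
        print(ce[k].round(),st[k],np.round(r[0]),np.round(r[1]),r[2],'x range',q[:,0].min().round(4),q[:,0].max().round(4))
# front/back of each bar by gray profile along its centre column
for name,p,q in(('26',(137,200),(137,277)),('13',(171,200),(171,256)),('19',(203,198),(204,264)),('8',(234,195),(236,243))):
    g=[(int(r),int(im[r,round(p[0]+(q[0]-p[0])*(r-p[1])/(q[1]-p[1]))].min())) for r in list(range(p[1],p[1]+12))+list(range(q[1]-12,q[1]))]
    print(name,g)
```

```text
[200. 230.] [180 205  30  48 741] [510. 177.] [ 62. 103.] 82.7042007446289 x range 0.4565 0.5603
[234. 218.] [229 207  10  24 240] [519.  91.] [20. 51.] 81.88896179199219 x range 0.4922 0.5455
[136. 237.] [122 209  23  56 969] [514. 309.] [ 47. 121.] 84.52696228027344 x range 0.4517 0.5748
[167. 229.] [151 210  25  33 452] [527. 242.] [52. 70.] 80.89331817626953 x range 0.4879 0.5609
[220. 236.] [214 233  14   7  98] [485. 124.] [28. 13.] 80.88229370117188 x range 0.4767 0.494
26 [(200, 91), (201, 98), (202, 125), (203, 156), (204, 169), (205, 189), (206, 160), (207, 210), (208, 222), (209, 197), (210, 227), (211, 194), (265, 149), (266, 152), (267, 153), (268, 166), (269, 211), (270, 223), (271, 232), (272, 145), (273, 92), (274, 92), (275, 92), (276, 91)]
13 [(200, 110), (201, 138), (202, 138), (203, 134), (204, 110), (205, 109), (206, 143), (207, 168), (208, 151), (209, 177), (210, 243), (211, 243), (244, 142), (245, 142), (246, 137), (247, 153), (248, 208), (249, 172), (250, 197), (251, 214), (252, 106), (253, 101), (254, 100), (255, 98)]
19 [(198, 96), (199, 109), (200, 145), (201, 155), (202, 174), (203, 159), (204, 182), (205, 222), (206, 195), (207, 153), (208, 214), (209, 242), (252, 175), (253, 180), (254, 200), (255, 214), (256, 180), (257, 195), (258, 235), (259, 154), (260, 94), (261, 95), (262, 99), (263, 102)]
8 [(195, 90), (196, 89), (197, 113), (198, 168), (199, 177), (200, 177), (201, 167), (202, 122), (203, 154), (204, 190), (205, 136), (206, 191), (231, 193), (232, 185), (233, 153), (234, 108), (235, 110), (236, 127), (237, 187), (238, 223), (239, 110), (240, 84), (241, 94), (242, 92)]
```

Run:
```python
from h import *; import pickle
d=pickle.load(open('top.pkl','rb'));im=d['image'].astype(int).min(2)
A=[];b=[]
bars=(('26',137,[*range(218,236),*range(247,263)],.146,272.3),('13',171,[*range(213,222),*range(225,235),*range(243,245)],.106,251.8),('19',203,[*range(212,232),*range(242,250)],.126,259.3),('8',234,[*range(211,229)],.086,238.8))
for i,(n,x0,rows,L,fr) in enumerate(bars):
    wd=[]
    for r in rows:
        g=im[r,x0-14:x0+15]
        # subpixel edges at half level between bench(90) and white(245)
        k=14
        lo=k
        while lo>0 and g[lo]>168: lo-=1
        hi=k
        while hi<28 and g[hi]>168: hi+=1
        if lo==0 or hi==28 or hi-lo<8: continue
        le=lo+(168-g[lo])/(g[lo+1]-g[lo]); he=hi-(168-g[hi])/(g[hi-1]-g[hi])
        P=ray(d,(x0-14+(le+he)/2,r),.018); W=ray(d,(x0-14+le,r),.018)[1]-ray(d,(x0-14+he,r),.018)[1]
        wd.append(W);A.append([P[0]-.51]+[float(i==j) for j in range(4)]);b.append(P[1])
    print(n,len(wd),np.round(np.array(wd)*1000,1))
A=np.array(A);b=np.array(b)
w=np.ones(len(b))
for _ in range(10):
    s=np.linalg.lstsq(A*w[:,None],b*w,rcond=None)[0];res=A@s-b;w=1/np.sqrt(np.maximum(abs(res),3e-4))
yaw=np.arctan(s[0]);print('yaw',yaw,'res',np.abs(res).mean())
e=np.array([np.cos(yaw),np.sin(yaw)])
for i,(n,x0,rows,L,fr) in enumerate(bars):
    xf=ray(d,(x0,fr),.018)[0]
    y=lambda x:s[0]*(x-.51)+s[1+i]
    F=np.array([xf,y(xf)]);O=F+e*(L+.009);mid=O-e*(L-.086+.104)/2
    print(n,'O',O.round(4),'hold target',mid.round(4))
```

```text
26 34 [37.  36.9 36.9 36.9 36.9 36.9 36.8 36.8 36.8 37.  37.3 37.2 37.2 37.1
 37.  36.9 36.6 36.6 36.4 36.3 36.3 36.3 36.3 36.3 36.3 36.3 36.4 36.6
 36.5 36.5 36.4 36.4 34.6 35.9]
13 20 [24.2 24.  24.  23.9 23.9 23.9 23.9 23.9 23.9 23.9 23.9 23.9 23.9 23.9
 23.9 23.9 23.9 23.9 24.  15. ]
19 28 [29.8 29.8 29.8 30.  30.1 30.1 30.  30.  30.  30.  29.5 29.6 29.5 29.6
 29.6 29.7 29.7 29.8 29.9 30.1 29.6 29.5 29.4 29.2 29.2 29.2 29.3 29.2]
8 18 [21.2 21.2 21.3 21.2 21.1 21.2 21.3 21.3 21.4 21.4 21.5 21.5 21.7 21.8
 21.9 21.9 22.  22.1]
yaw -0.10527696402368583 res 0.00011616374926482543
26 O [0.5908 0.2943] hold target [0.5093 0.3029]
13 O [0.5827 0.2215] hold target [0.5211 0.228 ]
19 O [0.576  0.1522] hold target [0.5044 0.1598]
8 O [0.5692 0.0858] hold target [0.5175 0.0913]
```

```bash
cat > g.py <<'E'
import sys,numpy as np
from workcell import arm
from scipy.spatial.transform import Rotation as Ro
x,y,z,th=map(float,sys.argv[1:5]); o=arm.get_obs()
R=np.array(o['ee_rot']); c,s=np.cos(th),np.sin(th)
T=np.array([[-c,s,0],[-s,-c,0],[0,0,1.]])@np.diag([1,-1,-1])
sh=R.T@(np.array([x,y,z])-o['eef_pos'])*1000; rv=Ro.from_matrix(R.T@T).as_rotvec()
print('t',round(o['time_s'],2),'pos',np.round(o['eef_pos'],4),'shift',sh.round(1).tolist(),'turn',rv.round(3).tolist(),'F',np.round(o['wrist_force'],1),'open',round(o['opening'],4),'grip',round(o['gripper_force'],1))
E
python3 g.py .4874 -.05 .12 .043
```

```text
t 0.1 pos [0.2179 0.585  0.1996] shift [-474.4, -500.8, 80.4] turn [-0.002, -0.001, -0.4] F [ 0.1  0.5 -0.6] open 0.087 grip 0.0
```

{"method": "step_arm", "body": {"moves": [[[-474, -501, 40], [0, 0, -0.4], 100], [[-474, -501, 40], [0, 0, -0.4], 100], [[-474, -501, 40], [0, 0, -0.4], 100], [[-474, -501, 40], [0, 0, -0.4], 100], [[-474, -501, 40], [0, 0, -0.4], 100], [[-474, -501, 40], [0, 0, -0.4], 100], [[-474, -501, 40], [0, 0, -0.4], 100], [[-474, -501, 40], [0, 0, -0.4], 100]]}}

```text
time_s: 0.77
eef_pos: [0.3471, 0.2801, 0.1811]
ee_rot: [[-0.999, -0.044, -0.0], [-0.044, 0.999, -0.0], [0.0, -0.0, -1.0]]
wrist_force: [0.4, 0.2, 0.1]
opening: 0.0868
gripper_force: 0.0
```

```bash
python3 g.py .4874 -.05 .08 .043
```

```text
t 0.77 pos [0.3471 0.2801 0.1811] shift [-125.7, -335.9, 101.1] turn [-0.0, -0.0, 0.001] F [0.4 0.2 0.1] open 0.0868 grip 0.0
```

{"method": "step_arm", "body": {"moves": [[[-126, -336, 101], [0, 0, 0], 80], [[-126, -336, 101], [0, 0, 0], 80], [[-126, -336, 101], [0, 0, 0], 80], [[-126, -336, 101], [0, 0, 0], 80], [[-126, -336, 101], [0, 0, 0], 80], [[-126, -336, 101], [0, 0, 0], 80], [[-126, -336, 101], [0, 0, 0], 80], [[-126, -336, 101], [0, 0, 0], 80]]}}

```text
time_s: 1.43
eef_pos: [0.4728, -0.0153, 0.0903]
ee_rot: [[-0.999, -0.043, -0.001], [-0.043, 0.999, 0.0], [0.001, 0.0, -1.0]]
wrist_force: [0.7, 0.5, -0.4]
opening: 0.0701
gripper_force: 0.0
```

```bash
python3 g.py .4874 -.05 .007 .043
```

```text
t 1.43 pos [ 0.4728 -0.0153  0.0903] shift [-13.1, -35.3, 83.2] turn [0.0, -0.001, -0.0] F [ 0.7  0.5 -0.4] open 0.0701 grip 0.0
```

{"method": "step_arm", "body": {"moves": [[[-13, -35, 10], [0, 0, 0], 80], [[-13, -35, 40], [0, 0, 0], 80], [[-13, -35, 70], [0, 0, 0], 80], [[-13, -35, 83], [0, 0, 0], 80], [[-13, -35, 83], [0, 0, 0], 80], [[-13, -35, 83], [0, 0, 0], 80]], "force": 50}}

```text
time_s: 1.93
eef_pos: [0.4865, -0.0477, 0.0073]
ee_rot: [[-0.999, -0.043, -0.002], [-0.043, 0.999, 0.001], [0.002, 0.001, -1.0]]
wrist_force: [-0.1, -0.1, 0.7]
opening: 0.07
gripper_force: 0.0
```

```bash
python3 g.py .4874 -.05 .007 .043;python3 - <<'E'
from workcell import get_image
import cv2
im=get_image('scene')['image'];cv2.imwrite('pics/s1.png',cv2.resize(im[120:340,120:430],None,fx=2.5,fy=2.5))
E
```

```text
t 1.93 pos [ 0.4865 -0.0477  0.0073] shift [-0.8, -2.4, 0.3] turn [0.001, -0.002, -0.0] F [-0.1 -0.1  0.7] open 0.07 grip 0.0
```

View pics/s1.png

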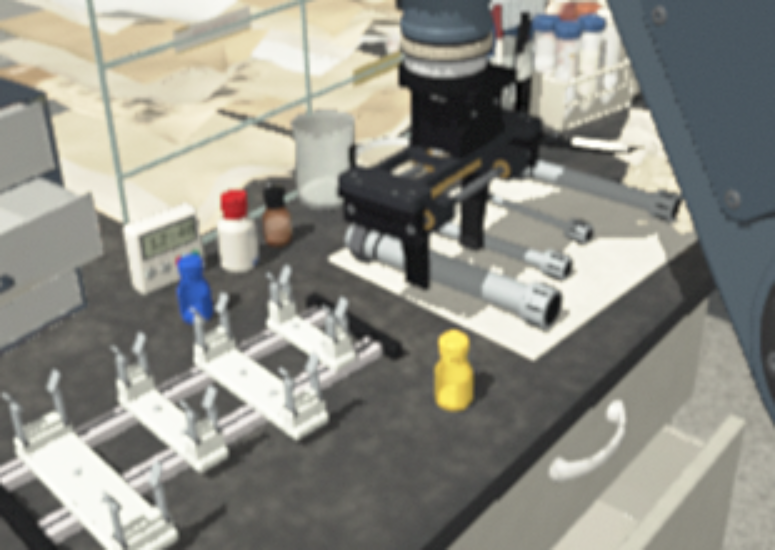

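The fingers straddle the 26 mm shaft (crop px 410–480, 250). The clips and vials are clear.

{"method": "step_arm", "body": {"moves": [[[-1, -2, 0], [0, 0, 0], 0], [[-1, -2, 0], [0, 0, 0], 0], [[-1, -2, 0], [0, 0, 0], 0], [[-1, -2, 0], [0, 0, 0], 0], [[-1, -2, 0], [0, 0, 0], 0], [[-1, -2, 0], [0, 0, 0], 0], [[-1, -2, 0], [0, 0, 0], 0], [[-1, -2, 0], [0, 0, 0], 0]], "force": 50}}

```text
time_s: 2.65
eef_pos: [0.4882, -0.0497, 0.0081]
ee_rot: [[-0.999, -0.043, 0.0], [-0.043, 0.999, -0.0], [-0.0, -0.0, -1.0]]
wrist_force: [0.0, -0.4, -0.4]
opening: 0.0243
gripper_force: 0.5
```

```bash
python3 g.py .5093 .3029 .12 -.105
```

```text
t 2.65 pos [ 0.4882 -0.0497  0.0081] shift [-36.4, 351.3, -111.9] turn [-0.0, 0.0, 0.148] F [ 0.  -0.4 -0.4] open 0.0243 grip 0.5
```

{"method": "step_arm", "body": {"moves": [[[0, 0, 0], [0, 0, 0], 0], [[0, 0, 0], [0, 0, 0], 0], [[0, 0, -10], [0, 0, 0], 0], [[0, 0, -30], [0, 0, 0], 0]], "force": 50}}

```text
time_s: 2.98
eef_pos: [0.4869, -0.0494, 0.0371]
ee_rot: [[-0.999, -0.043, -0.004], [-0.043, 0.999, 0.001], [0.004, 0.001, -1.0]]
wrist_force: [1.0, 0.7, 0.4]
opening: 0.0028
gripper_force: 0.0
```

Run:
```python
from workcell import get_image
import cv2
im=get_image('scene')['image'];cv2.imwrite('pics/s2.png',cv2.resize(im[120:340,120:430],None,fx=2.5,fy=2.5))
```

```text
(no output)
```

View pics/s2.png

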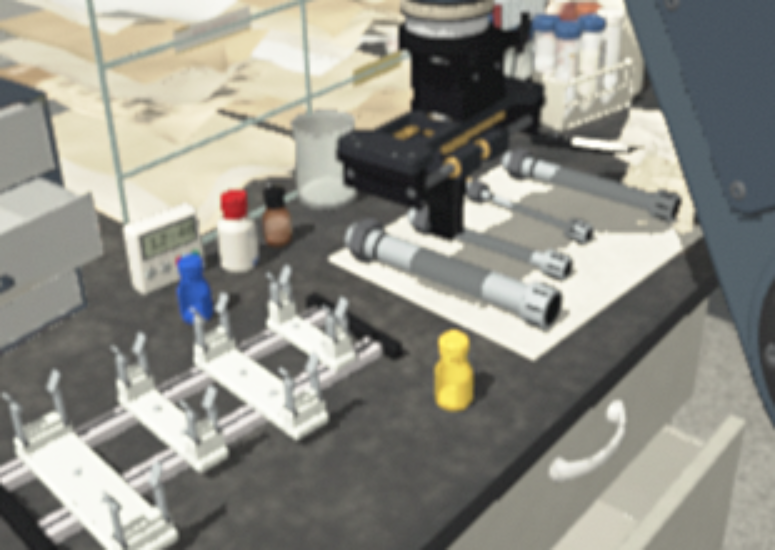

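Run:
```python
import pickle,numpy as np,cv2
from workcell import get_image,arm
o=arm.get_obs();print(o['eef_pos'],o['opening'],o['gripper_force'],o['joints'])
for n in('scene','top'):
    d=pickle.load(open(n+'.pkl','rb'))
    for X in([.5693,-.0464,.022],[.4874,-.05,.022],[.3835,-.0545,.022],o['eef_pos']):
        c=d['R']@np.array(X)+d['t'];u=np.array([d['fx']*c[0]/c[2]+d['cx'],d['fy']*c[1]/c[2]+d['cy']])
        print(n,u.round(1),'crop',((u-[120,120])*2.5).round())
im=get_image('top')['image'];cv2.imwrite('pics/t2.png',cv2.resize(im[120:300,240:440],None,fx=3,fy=3))
```

```text
[ 0.48926067 -0.05000023  0.04080336] 0.0017842745945656025 0.0 [-3.29558639e-01  6.19850996e-01  1.89698824e+00  1.45308387e-04
  6.21766771e-01 -1.94364630e+00]
scene [268.  217.1] crop [370. 243.]
scene [297.8 228. ] crop [444. 270.]
scene [340.2 243.6] crop [551. 309.]
scene [297.1 220.2] crop [443. 250.]
top [292.3 186. ] crop [431. 165.]
top [300.3 222.1] crop [451. 255.]
top [310.8 269.8] crop [477. 374.]
top [300.7 219.7] crop [452. 249.]
```

View pics/t2.png

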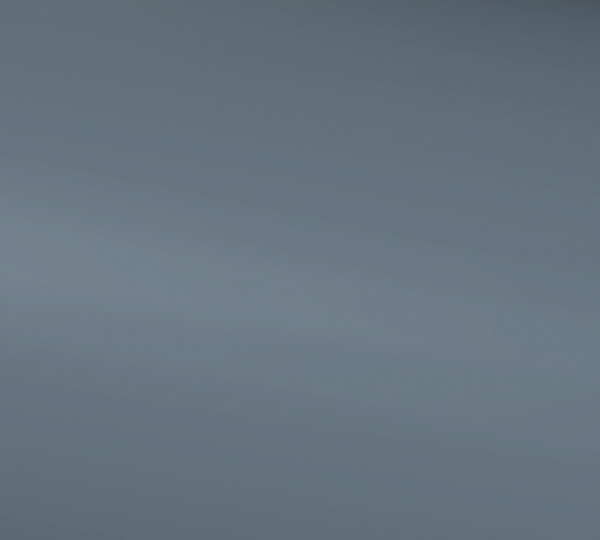

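The top view is blocked by the arm. The scene crop shows the closed fingertip at about (447,237), higher than the projected TCP at (443,250), and the probe has not moved. I'll check what tip height that implies.

Run:
```python
import pickle,numpy as np
d=pickle.load(open('scene.pkl','rb'))
def pr(X):
    c=d['R']@np.array(X)+d['t'];return ((np.array([d['fx']*c[0]/c[2]+d['cx'],d['fy']*c[1]/c[2]+d['cy']])-120)*2.5).round()
for z in(.007,.022,.037): print('open L',pr([.4865,-.0127,z]),'R',pr([.4865,-.0827,z]),'closed',z+.033,pr([.489,-.05,z+.033]))
```

```text
open L [418. 304.] R [467. 270.] closed 0.04 [443. 251.]
open L [418. 288.] R [468. 255.] closed 0.055 [443. 236.]
open L [418. 273.] R [468. 240.] closed 0.07 [443. 220.]
```

Run:
```python
import cv2
a=cv2.imread('pics/s1.png')[150:350,320:580];b=cv2.imread('pics/s2.png')[150:350,320:580]
cv2.imwrite('pics/z.png',cv2.hconcat([cv2.resize(a,None,fx=1.5,fy=2),cv2.resize(b,None,fx=1.5,fy=2)]))
```

```text
(no output)
```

View pics/z.png

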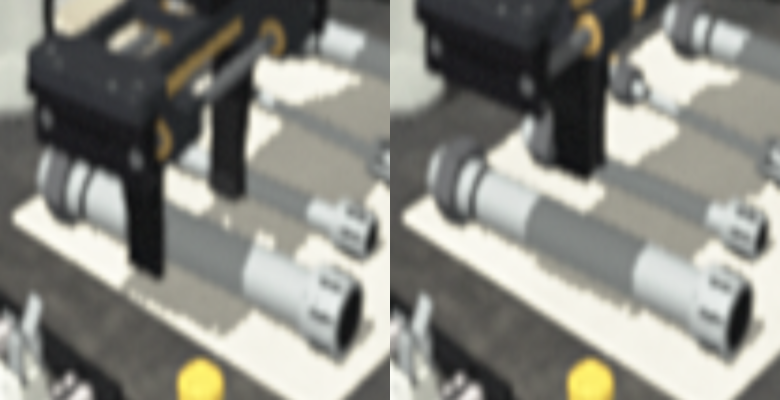

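The fingertips appear 15–20 mm above the reported TCP, so they closed above the shaft. I'll reopen and descend in small steps, watching the wrist force.

{"method": "step_arm", "body": {"moves": [[[0, 0, -10], [0, 0, 0], 75], [[0, 0, -10], [0, 0, 0], 75], [[0, 0, -10], [0, 0, 0], 75], [[0, 0, -10], [0, 0, 0], 75], [[0, 0, -10], [0, 0, 0], 75], [[0, 0, -10], [0, 0, 0], 75], [[0, 0, -10], [0, 0, 0], 75], [[0, 0, -10], [0, 0, 0], 75]]}}

```text
time_s: 3.75
eef_pos: [0.488, -0.0497, 0.0477]
ee_rot: [[-0.999, -0.043, -0.001], [-0.043, 0.999, 0.0], [0.001, 0.0, -1.0]]
wrist_force: [0.5, 0.6, 0.5]
opening: 0.0463
gripper_force: 0.0
```

{"method": "step_arm", "body": {"moves": [[[0, 0, 0], [0, 0, 0], 75], [[0, 0, 0], [0, 0, 0], 75], [[0, 0, 10], [0, 0, 0], 75], [[0, 0, 25], [0, 0, 0], 75], [[0, 0, 35], [0, 0, 0], 75], [[0, 0, 42], [0, 0, 0], 75], [[0, 0, 42], [0, 0, 0], 75]]}}

```text
time_s: 4.33
eef_pos: [0.487, -0.0494, 0.0043]
ee_rot: [[-0.999, -0.043, -0.003], [-0.043, 0.999, 0.001], [0.003, 0.001, -1.0]]
wrist_force: [0.2, -0.2, 0.2]
opening: 0.065
gripper_force: 0.0
```

```bash
python3 g.py .4874 -.05 .000 .043
```

```text
t 4.33 pos [ 0.487  -0.0494  0.0043] shift [-0.4, -0.7, 4.3] turn [0.001, -0.003, 0.0] F [ 0.2 -0.2  0.2] open 0.065 grip 0.0
```

{"method": "step_arm", "body": {"moves": [[[0, 0, 2], [0, 0, 0], 75], [[0, 0, 4], [0, 0, 0], 75], [[0, 0, 6], [0, 0, 0], 75], [[0, 0, 6], [0, 0, 0], 75]]}}

```text
time_s: 4.67
eef_pos: [0.4883, -0.0498, 0.0]
ee_rot: [[-0.999, -0.043, 0.0], [-0.043, 0.999, -0.0], [-0.0, -0.0, -1.0]]
wrist_force: [0.4, 0.8, -0.2]
opening: 0.0653
gripper_force: 0.0
```

{"method": "step_arm", "body": {"moves": [[[0, 0, 2], [0, 0, 0], 75], [[0, 0, 4], [0, 0, 0], 75], [[0, 0, 4], [0, 0, 0], 75]]}}

```text
time_s: 4.92
eef_pos: [0.4881, -0.0497, -0.0041]
ee_rot: [[-0.999, -0.043, -0.0], [-0.043, 0.999, 0.0], [0.0, 0.0, -1.0]]
wrist_force: [-0.9, 0.1, 0.7]
opening: 0.0651
gripper_force: 0.0
```

{"method": "step_arm", "body": {"moves": [[[0, 0, 2], [0, 0, 0], 75], [[0, 0, 4], [0, 0, 0], 75], [[0, 0, 6], [0, 0, 0], 75], [[0, 0, 6], [0, 0, 0], 75]]}}

```text
time_s: 5.25
eef_pos: [0.4879, -0.0496, -0.0104]
ee_rot: [[-0.999, -0.043, -0.001], [-0.043, 0.999, 0.0], [0.001, 0.0, -1.0]]
wrist_force: [-0.3, -0.2, -0.3]
opening: 0.0655
gripper_force: 0.0
```

Run:
```python
from workcell import get_image
import cv2
im=get_image('scene')['image'];cv2.imwrite('pics/s3.png',cv2.resize(im[180:260,248:352],None,fx=6,fy=6,interpolation=cv2.INTER_CUBIC))
```

```text
(no output)
```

View pics/s3.png

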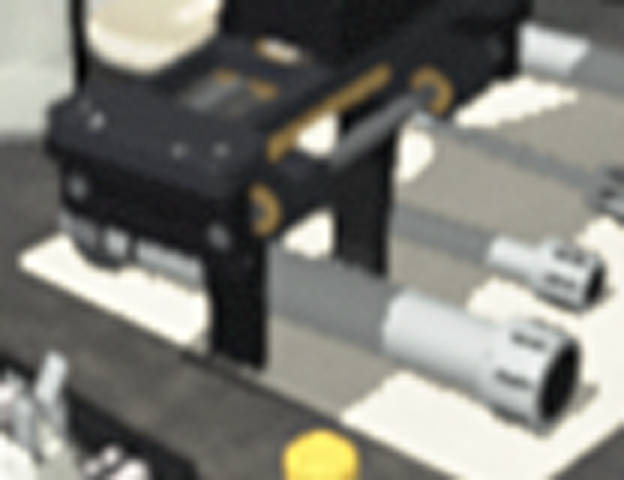

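The gripper now straddles the shaft properly. The left tip is at full-frame px (288,241), so z≈9 mm while the TCP reads −10 mm. The true tip is therefore about 19 mm above the reported TCP. Closing now.

{"method": "step_arm", "body": {"moves": [[[0, 0, 2], [0, 0, 0], 0], [[0, 0, 2], [0, 0, 0], 0], [[0, 0, 2], [0, 0, 0], 0], [[0, 0, 2], [0, 0, 0], 0], [[0, 0, 2], [0, 0, 0], 0], [[0, 0, 2], [0, 0, 0], 0], [[0, 0, 2], [0, 0, 0], 0], [[0, 0, 2], [0, 0, 0], 0]], "force": 50}}

```text
time_s: 5.97
eef_pos: [0.4885, -0.0499, -0.0119]
ee_rot: [[-0.999, -0.043, 0.001], [-0.043, 0.999, -0.0], [-0.001, -0.0, -1.0]]
wrist_force: [-0.3, -0.5, 0.3]
opening: 0.025
gripper_force: 50.0
```

{"method": "step_arm", "body": {"moves": [[[0, 0, 2], [0, 0, 0], 0], [[0, 0, 2], [0, 0, 0], 0], [[0, 0, 2], [0, 0, 0], 0]], "force": 50}}

```text
time_s: 6.22
eef_pos: [0.4885, -0.05, -0.0121]
ee_rot: [[-0.999, -0.043, 0.002], [-0.043, 0.999, -0.001], [-0.001, -0.001, -1.0]]
wrist_force: [-2.4, -0.6, 16.6]
opening: 0.0246
gripper_force: 50.0
```

{"method": "step_arm", "body": {"moves": [[[0, 0, -20], [0, 0, 0], 0], [[0, 0, -60], [0, 0, 0], 0], [[0, 0, -100], [0, 0, 0], 0], [[0, 0, -125], [0, 0, 0], 0]], "force": 55}}

```text
time_s: 6.55
eef_pos: [0.4887, -0.0498, 0.1136]
ee_rot: [[-0.999, -0.043, 0.002], [-0.043, 0.999, -0.001], [-0.002, -0.001, -1.0]]
wrist_force: [1.4, -0.3, -1.8]
opening: 0.025
gripper_force: 55.0
```

```bash
python3 g.py .5103 .3029 .11 -.105
```

```text
t 6.55 pos [ 0.4887 -0.0498  0.1136] shift [-36.8, 351.4, 3.5] turn [-0.001, 0.002, 0.148] F [ 1.4 -0.3 -1.8] open 0.025 grip 55.0
```

{"method": "step_arm", "body": {"moves": [[[-37, 352, 4], [0, 0, 0.148], 0], [[-37, 352, 4], [0, 0, 0.148], 0], [[-37, 352, 4], [0, 0, 0.148], 0], [[-37, 352, 4], [0, 0, 0.148], 0], [[-37, 352, 4], [0, 0, 0.148], 0], [[-37, 352, 4], [0, 0, 0.148], 0], [[-37, 352, 4], [0, 0, 0.148], 0], [[-37, 352, 4], [0, 0, 0.148], 0]]}}

```text
time_s: 7.22
eef_pos: [0.5072, 0.2796, 0.1067]
ee_rot: [[-0.995, 0.104, -0.002], [0.104, 0.995, -0.001], [0.002, -0.001, -1.0]]
wrist_force: [0.5, -0.6, -3.6]
opening: 0.0244
gripper_force: 55.0
```

{"method": "step_arm", "body": {"moves": [[[-2, 18, 0], [0, 0, 0], 0], [[-2, 18, 0], [0, 0, 0], 0], [[-2, 18, 0], [0, 0, 0], 0], [[-2, 18, 0], [0, 0, 0], 0]]}}

```text
time_s: 7.55
eef_pos: [0.511, 0.2944, 0.1065]
ee_rot: [[-0.995, 0.104, -0.002], [0.104, 0.995, -0.001], [0.002, -0.002, -1.0]]
wrist_force: [-0.2, -0.1, -2.4]
opening: 0.0247
gripper_force: 55.0
```

```bash
python3 g.py .5103 .3029 .055 -.105
```

```text
t 7.55 pos [0.511  0.2944 0.1065] shift [1.5, 8.4, 51.5] turn [-0.002, -0.002, 0.0] F [-0.2 -0.1 -2.4] open 0.0247 grip 55.0
```

{"method": "step_arm", "body": {"moves": [[[1, 8, 20], [0, 0, 0], 0], [[1, 8, 45], [0, 0, 0], 0], [[1, 8, 51], [0, 0, 0], 0], [[1, 8, 51], [0, 0, 0], 0], [[1, 8, 51], [0, 0, 0], 0]]}}

```text
time_s: 7.97
eef_pos: [0.512, 0.3022, 0.0563]
ee_rot: [[-0.994, 0.106, -0.001], [0.106, 0.994, -0.001], [0.001, -0.001, -1.0]]
wrist_force: [1.1, -0.5, -1.6]
opening: 0.0245
gripper_force: 55.0
```

```bash
python3 g.py .5103 .3029 .012 -.105
python3 - <<'E'
from workcell import get_image
import cv2
im=get_image('scene')['image'];jm=get_image('top')['image']
a=cv2.resize(im[230:360,80:280],(640,416),interpolation=cv2.INTER_CUBIC);cv2.imwrite('pics/s4.png',a)
cv2.imwrite('pics/t4.png',jm)
E
```

```text
t 7.97 pos [0.512  0.3022 0.0563] shift [1.7, 0.6, 44.3] turn [-0.001, -0.001, -0.001] F [ 1.1 -0.5 -1.6] open 0.0245 grip 55.0
```

View pics/s4.png

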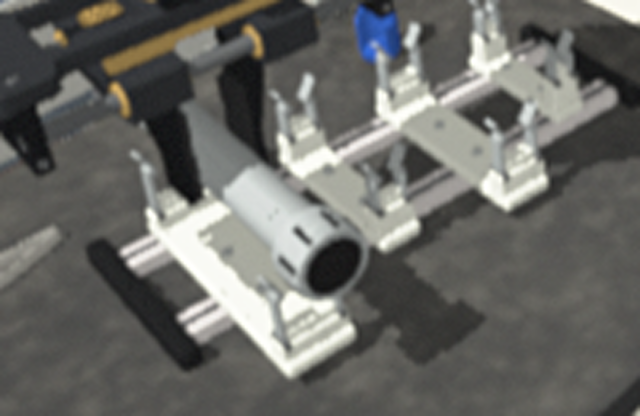

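The probe is over the leftmost bar with its head (crop 330,250) in front of the front clip, and it looks aligned. Descending.

{"method": "step_arm", "body": {"moves": [[[1, 1, 5], [0, 0, 0], 0], [[1, 1, 10], [0, 0, 0], 0], [[1, 1, 15], [0, 0, 0], 0], [[1, 1, 20], [0, 0, 0], 0], [[1, 1, 24], [0, 0, 0], 0], [[1, 1, 24], [0, 0, 0], 0]], "force": 60}}

```text
time_s: 8.57
eef_pos: [0.5108, 0.3034, 0.0316]
ee_rot: [[-0.995, 0.104, -0.001], [0.104, 0.995, -0.002], [0.001, -0.002, -1.0]]
wrist_force: [0.8, -4.0, -1.2]
opening: 0.0249
gripper_force: 60.0
```

{"method": "step_arm", "body": {"moves": [[[0, 0, 4], [0, 0, 0], 0], [[0, 0, 8], [0, 0, 0], 0], [[0, 0, 12], [0, 0, 0], 0], [[0, 0, 14], [0, 0, 0], 0]]}}

```text
time_s: 8.9
eef_pos: [0.5113, 0.3025, 0.0189]
ee_rot: [[-0.995, 0.104, -0.0], [0.104, 0.995, -0.003], [0.0, -0.003, -1.0]]
wrist_force: [-1.0, -7.9, 4.6]
opening: 0.0244
gripper_force: 60.0
```

{"method": "step_arm", "body": {"moves": [[[0, -2, 2], [0, 0, 0], 0], [[0, -2, 5], [0, 0, 0], 0], [[0, -2, 8], [0, 0, 0], 0], [[0, -2, 8], [0, 0, 0], 0]]}}

```text
time_s: 9.23
eef_pos: [0.5108, 0.3017, 0.0116]
ee_rot: [[-0.995, 0.104, -0.001], [0.104, 0.995, -0.002], [0.001, -0.002, -1.0]]
wrist_force: [-3.1, -7.0, 11.7]
opening: 0.0247
gripper_force: 60.0
```

{"method": "step_arm", "body": {"moves": [[[0, 0, 2], [0, 0, 0], 0], [[0, 0, 4], [0, 0, 0], 0], [[0, 0, 4], [0, 0, 0], 0]]}}

```text
time_s: 9.48
eef_pos: [0.5109, 0.3017, 0.0114]
ee_rot: [[-0.995, 0.103, 0.0], [0.103, 0.995, -0.002], [-0.0, -0.002, -1.0]]
wrist_force: [-7.8, -9.8, 35.6]
opening: 0.0247
gripper_force: 60.0
```

{"method": "step_arm", "body": {"moves": [[[0, 0, -4], [0, 0, 0], 50], [[0, 0, -4], [0, 0, 0], 50], [[0, 0, -4], [0, 0, 0], 50], [[0, 0, -4], [0, 0, 0], 50], [[0, 0, -30], [0, 0, 0], 50], [[0, 0, -70], [0, 0, 0], 50], [[0, 0, -110], [0, 0, 0], 50]]}}

```text
time_s: 10.07
eef_pos: [0.5096, 0.3026, 0.115]
ee_rot: [[-0.995, 0.105, -0.005], [0.105, 0.995, -0.001], [0.005, -0.002, -1.0]]
wrist_force: [1.5, 0.6, 0.3]
opening: 0.0433
gripper_force: 0.0
```

```bash
python3 g.py .4965 -.1217 .08 .046
python3 - <<'E'
from workcell import get_image
import cv2
im=get_image('scene')['image']
a=cv2.resize(im[230:360,80:280],(640,416),interpolation=cv2.INTER_CUBIC);cv2.imwrite('pics/s5.png',a)
E
```

```text
t 10.07 pos [0.5096 0.3026 0.115 ] shift [-31.5, -423.3, 35.5] turn [-0.001, -0.005, -0.151] F [1.5 0.6 0.3] open 0.0433 grip 0.0
```

View pics/s5.png

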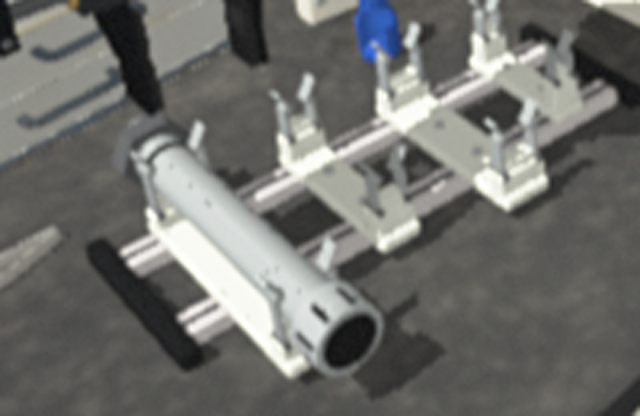

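The 26 mm probe is clipped in: coupling at the rear, head in front. Next is the 13 mm probe.

{"method": "step_arm", "body": {"moves": [[[-31, -423, 30], [0, 0, -0.15], 55], [[-31, -423, 30], [0, 0, -0.15], 55], [[-31, -423, 30], [0, 0, -0.15], 55], [[-31, -423, 30], [0, 0, -0.15], 55], [[-31, -423, 30], [0, 0, -0.15], 55], [[-31, -423, 30], [0, 0, -0.15], 55], [[-31, -423, 30], [0, 0, -0.15], 55], [[-31, -423, 30], [0, 0, -0.15], 55]]}}

```text
time_s: 10.78
eef_pos: [0.5006, -0.0291, 0.092]
ee_rot: [[-0.999, -0.045, 0.0], [-0.045, 0.999, 0.001], [-0.0, 0.001, -1.0]]
wrist_force: [-0.3, 0.0, -0.6]
opening: 0.0479
gripper_force: 0.0
```

```bash
python3 g.py .4965 -.1217 .04 .046
```

```text
t 10.78 pos [ 0.5006 -0.0291  0.092 ] shift [8.3, -92.3, 52.0] turn [0.001, 0.0, -0.001] F [-0.3  0.  -0.6] open 0.0479 grip 0.0
```

{"method": "step_arm", "body": {"moves": [[[8, -92, 30], [0, 0, 0], 55], [[8, -92, 52], [0, 0, 0], 55], [[8, -92, 52], [0, 0, 0], 55], [[8, -92, 52], [0, 0, 0], 55], [[8, -92, 52], [0, 0, 0], 55]]}}

```text
time_s: 11.2
eef_pos: [0.4962, -0.1204, 0.0395]
ee_rot: [[-0.999, -0.042, -0.002], [-0.042, 0.999, 0.002], [0.002, 0.002, -1.0]]
wrist_force: [-0.0, -0.1, 0.3]
opening: 0.0479
gripper_force: 0.0
```

```bash
python3 g.py .4965 -.1217 -.009 .046
```

```text
t 11.2 pos [ 0.4962 -0.1204  0.0395] shift [-0.3, -1.4, 48.5] turn [0.002, -0.002, -0.004] F [-0.  -0.1  0.3] open 0.0479 grip 0.0
```

{"method": "step_arm", "body": {"moves": [[[0, -1, 15], [0, 0, 0], 55], [[0, -1, 30], [0, 0, 0], 55], [[0, -1, 42], [0, 0, 0], 55], [[0, -1, 48], [0, 0, 0], 55], [[0, -1, 48], [0, 0, 0], 0], [[0, -1, 48], [0, 0, 0], 0], [[0, -1, 48], [0, 0, 0], 0], [[0, -1, 48], [0, 0, 0], 0]], "force": 50}}

```text
time_s: 11.87
eef_pos: [0.4975, -0.1208, -0.0062]
ee_rot: [[-0.999, -0.046, 0.002], [-0.046, 0.999, -0.001], [-0.002, -0.001, -1.0]]
wrist_force: [0.8, 0.1, 0.4]
opening: 0.029
gripper_force: 0.0
```

{"method": "step_arm", "body": {"moves": [[[0, 0, 0], [0, 0, 0], 0], [[0, 0, 0], [0, 0, 0], 0], [[0, 0, 0], [0, 0, 0], 0], [[0, 0, 0], [0, 0, 0], 0]], "force": 50}}

```text
time_s: 12.2
eef_pos: [0.4972, -0.1212, -0.0066]
ee_rot: [[-0.999, -0.045, 0.001], [-0.045, 0.999, -0.0], [-0.001, -0.001, -1.0]]
wrist_force: [0.2, 0.2, 3.1]
opening: 0.0114
gripper_force: 50.0
```

{"method": "step_arm", "body": {"moves": [[[0, 0, -20], [0, 0, 0], 0], [[0, 0, -60], [0, 0, 0], 0], [[0, 0, -100], [0, 0, 0], 0], [[0, 0, -120], [0, 0, 0], 0]], "force": 60}}

```text
time_s: 12.53
eef_pos: [0.4981, -0.1216, 0.1163]
ee_rot: [[-0.999, -0.045, 0.004], [-0.045, 0.999, -0.002], [-0.004, -0.002, -1.0]]
wrist_force: [0.4, -0.4, -0.0]
opening: 0.011
gripper_force: 60.0
```

```bash
python3 g.py .5215 .2265 .11 -.105
```

```text
t 12.53 pos [ 0.4981 -0.1216  0.1163] shift [-39.1, 346.7, 5.7] turn [-0.002, 0.004, 0.15] F [ 0.4 -0.4 -0. ] open 0.011 grip 60.0
```

{"method": "step_arm", "body": {"moves": [[[-39, 347, 3], [0, 0, 0.15], 0], [[-39, 347, 3], [0, 0, 0.15], 0], [[-39, 347, 3], [0, 0, 0.15], 0], [[-39, 347, 3], [0, 0, 0.15], 0], [[-39, 347, 3], [0, 0, 0.15], 0], [[-39, 347, 3], [0, 0, 0.15], 0], [[-39, 347, 3], [0, 0, 0.15], 0], [[-39, 347, 3], [0, 0, 0.15], 0]]}}

```text
time_s: 13.2
eef_pos: [0.5179, 0.2094, 0.1098]
ee_rot: [[-0.994, 0.105, -0.001], [0.105, 0.994, -0.0], [0.001, -0.0, -1.0]]
wrist_force: [-0.5, -1.4, -1.0]
opening: 0.0107
gripper_force: 60.0
```

```bash
python3 g.py .5215 .2265 .07 -.105
```

```text
t 13.2 pos [0.5179 0.2094 0.1098] shift [-1.8, 17.4, 39.8] turn [-0.0, -0.001, 0.0] F [-0.5 -1.4 -1. ] open 0.0107 grip 60.0
```

{"method": "step_arm", "body": {"moves": [[[-2, 15, 0], [0, 0, 0], 0], [[-2, 15, 20], [0, 0, 0], 0], [[-2, 15, 40], [0, 0, 0], 0], [[-2, 15, 40], [0, 0, 0], 0], [[-2, 15, 40], [0, 0, 0], 0]]}}

```text
time_s: 13.62
eef_pos: [0.5209, 0.2215, 0.069]
ee_rot: [[-0.994, 0.105, -0.004], [0.105, 0.994, -0.001], [0.004, -0.001, -1.0]]
wrist_force: [-0.6, -0.4, -0.7]
opening: 0.011
gripper_force: 60.0
```

```bash
python3 g.py .5215 .2265 .024 -.105
```

```text
t 13.62 pos [0.5209 0.2215 0.069 ] shift [-0.2, 5.0, 45.0] turn [-0.001, -0.004, -0.0] F [-0.6 -0.4 -0.7] open 0.011 grip 60.0
```

{"method": "step_arm", "body": {"moves": [[[0, 5, 2], [0, 0, 0], 0], [[0, 5, 5], [0, 0, 0], 0], [[0, 5, 10], [0, 0, 0], 0], [[0, 5, 16], [0, 0, 0], 0], [[0, 5, 18], [0, 0, 0], 0], [[0, 5, 18], [0, 0, 0], 0]]}}

```text
time_s: 14.12
eef_pos: [0.5222, 0.2269, 0.0515]
ee_rot: [[-0.994, 0.105, -0.001], [0.105, 0.994, -0.0], [0.001, -0.001, -1.0]]
wrist_force: [0.3, -0.4, -1.2]
opening: 0.0108
gripper_force: 60.0
```

{"method": "step_arm", "body": {"moves": [[[0, 0, 5], [0, 0, 0], 0], [[0, 0, 9], [0, 0, 0], 0], [[0, 0, 13], [0, 0, 0], 0], [[0, 0, 16], [0, 0, 0], 0], [[0, 0, 16], [0, 0, 0], 0]]}}

```text
time_s: 14.53
eef_pos: [0.5227, 0.2264, 0.0357]
ee_rot: [[-0.995, 0.104, -0.001], [0.104, 0.995, -0.001], [0.0, -0.001, -1.0]]
wrist_force: [1.0, -3.7, -0.3]
opening: 0.0107
gripper_force: 60.0
```

{"method": "step_arm", "body": {"moves": [[[0, -1, 3], [0, 0, 0], 0], [[0, -1, 6], [0, 0, 0], 0], [[0, -1, 9], [0, 0, 0], 0], [[0, -1, 11], [0, 0, 0], 0], [[0, -1, 11], [0, 0, 0], 0]]}}

```text
time_s: 14.95
eef_pos: [0.5226, 0.2259, 0.0245]
ee_rot: [[-0.995, 0.105, -0.0], [0.105, 0.995, -0.0], [0.0, -0.0, -1.0]]
wrist_force: [0.9, -2.3, -1.1]
opening: 0.0108
gripper_force: 60.0
```

{"method": "step_arm", "body": {"moves": [[[0, 0, 2], [0, 0, 0], 0], [[0, 0, 4], [0, 0, 0], 0], [[0, 0, 4], [0, 0, 0], 0]]}}

```text
time_s: 15.2
eef_pos: [0.5227, 0.2261, 0.0232]
ee_rot: [[-0.995, 0.104, 0.0], [0.104, 0.995, -0.0], [-0.0, -0.0, -1.0]]
wrist_force: [-3.6, -2.9, 15.4]
opening: 0.0109
gripper_force: 60.0
```

{"method": "step_arm", "body": {"moves": [[[0, 0, 2], [0, 0, 0], 0], [[0, 0, 2], [0, 0, 0], 0]]}}

```text
time_s: 15.37
eef_pos: [0.5227, 0.2261, 0.0229]
ee_rot: [[-0.995, 0.104, 0.001], [0.104, 0.995, -0.0], [-0.001, -0.0, -1.0]]
wrist_force: [-6.8, -4.3, 27.7]
opening: 0.011
gripper_force: 60.0
```

{"method": "step_arm", "body": {"moves": [[[0, 0, -5], [0, 0, 0], 40], [[0, 0, -5], [0, 0, 0], 40], [[0, 0, -5], [0, 0, 0], 40], [[0, 0, -5], [0, 0, 0], 40], [[0, 0, -25], [0, 0, 0], 40], [[0, 0, -60], [0, 0, 0], 40], [[0, 0, -95], [0, 0, 0], 40]]}}

```text
time_s: 15.95
eef_pos: [0.5211, 0.226, 0.1129]
ee_rot: [[-0.994, 0.105, -0.005], [0.105, 0.994, -0.001], [0.005, -0.001, -1.0]]
wrist_force: [0.6, 0.1, -0.2]
opening: 0.0344
gripper_force: 0.0
```

```bash
python3 g.py .4812 -.2759 .04 .025
python3 - <<'E'
from workcell import get_image
import cv2
im=get_image('scene')['image']
a=cv2.resize(im[230:360,80:280],(640,416),interpolation=cv2.INTER_CUBIC);cv2.imwrite('pics/s6.png',a)
E
```

```text
t 15.95 pos [0.5211 0.226  0.1129] shift [-13.3, -503.3, 73.5] turn [-0.001, -0.005, -0.13] F [ 0.6  0.1 -0.2] open 0.0344 grip 0.0
```

View pics/s6.png

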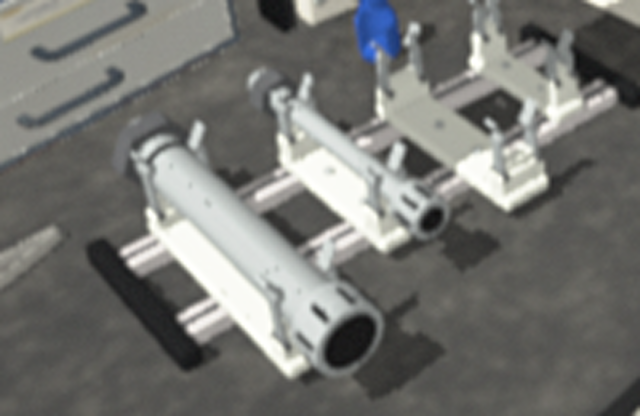

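The 13 mm probe is clipped. Next is the 19 mm probe.

{"method": "step_arm", "body": {"moves": [[[-13, -503, 20], [0, 0, -0.13], 65], [[-13, -503, 20], [0, 0, -0.13], 65], [[-13, -503, 20], [0, 0, -0.13], 65], [[-13, -503, 20], [0, 0, -0.13], 65], [[-13, -503, 20], [0, 0, -0.13], 65], [[-13, -503, 20], [0, 0, -0.13], 65], [[-13, -503, 20], [0, 0, -0.13], 65], [[-13, -503, 20], [0, 0, -0.13], 65]]}}

```text
time_s: 16.67
eef_pos: [0.4962, -0.1044, 0.1002]
ee_rot: [[-1.0, -0.025, -0.0], [-0.025, 1.0, 0.001], [0.0, 0.001, -1.0]]
wrist_force: [1.0, -0.9, 0.4]
opening: 0.0565
gripper_force: 0.0
```

```bash
python3 g.py .4812 -.2759 .06 .025
```

```text
t 16.67 pos [ 0.4962 -0.1044  0.1002] shift [19.3, -171.1, 40.1] turn [0.001, -0.0, 0.0] F [ 1.  -0.9  0.4] open 0.0565 grip 0.0
```

{"method": "step_arm", "body": {"moves": [[[19, -171, 10], [0, 0, 0], 65], [[19, -171, 20], [0, 0, 0], 65], [[19, -171, 30], [0, 0, 0], 65], [[19, -171, 40], [0, 0, 0], 65], [[19, -171, 40], [0, 0, 0], 65], [[19, -171, 40], [0, 0, 0], 65], [[19, -171, 40], [0, 0, 0], 65]]}}

```text
time_s: 17.25
eef_pos: [0.4813, -0.2735, 0.06]
ee_rot: [[-1.0, -0.023, -0.002], [-0.023, 1.0, 0.002], [0.002, 0.002, -1.0]]
wrist_force: [1.0, 0.3, -0.3]
opening: 0.0564
gripper_force: 0.0
```

```bash
python3 g.py .4812 -.2759 -.009 .025
```

```text
t 17.25 pos [ 0.4813 -0.2735  0.06  ] shift [0.0, -2.6, 69.0] turn [0.002, -0.002, -0.002] F [ 1.   0.3 -0.3] open 0.0564 grip 0.0
```

{"method": "step_arm", "body": {"moves": [[[0, -2, 25], [0, 0, 0], 65], [[0, -2, 45], [0, 0, 0], 65], [[0, -2, 60], [0, 0, 0], 65], [[0, -2, 69], [0, 0, 0], 65], [[0, -2, 69], [0, 0, 0], 0], [[0, -2, 69], [0, 0, 0], 0], [[0, -2, 69], [0, 0, 0], 0], [[0, -2, 69], [0, 0, 0], 0]], "force": 50}}

```text
time_s: 17.92
eef_pos: [0.4829, -0.2763, -0.0068]
ee_rot: [[-1.0, -0.026, 0.002], [-0.026, 1.0, -0.001], [-0.002, -0.001, -1.0]]
wrist_force: [0.1, 0.3, 0.2]
opening: 0.0374
gripper_force: 0.0
```

{"method": "step_arm", "body": {"moves": [[[0, 0, 0], [0, 0, 0], 0], [[0, 0, 0], [0, 0, 0], 0], [[0, 0, 0], [0, 0, 0], 0], [[0, 0, 0], [0, 0, 0], 0]], "force": 60}}

```text
time_s: 18.25
eef_pos: [0.4825, -0.2767, -0.0074]
ee_rot: [[-1.0, -0.025, 0.001], [-0.025, 1.0, -0.001], [-0.001, -0.001, -1.0]]
wrist_force: [-0.2, -0.1, 3.2]
opening: 0.0175
gripper_force: 60.0
```

{"method": "step_arm", "body": {"moves": [[[0, 0, -20], [0, 0, 0], 0], [[0, 0, -60], [0, 0, 0], 0], [[0, 0, -100], [0, 0, 0], 0], [[0, 0, -120], [0, 0, 0], 0]]}}

```text
time_s: 18.58
eef_pos: [0.4833, -0.2773, 0.1156]
ee_rot: [[-1.0, -0.025, 0.004], [-0.025, 1.0, -0.003], [-0.004, -0.003, -1.0]]
wrist_force: [1.3, -1.0, -2.4]
opening: 0.0174
gripper_force: 59.9
```

```bash
python3 g.py .5057 .1578 .11 -.105
```

```text
t 18.58 pos [ 0.4833 -0.2773  0.1156] shift [-33.2, 434.4, 4.3] turn [-0.003, 0.004, 0.13] F [ 1.3 -1.  -2.4] open 0.0174 grip 59.9
```

{"method": "step_arm", "body": {"moves": [[[-33, 434, 3], [0, 0, 0.13], 0], [[-33, 434, 3], [0, 0, 0.13], 0], [[-33, 434, 3], [0, 0, 0.13], 0], [[-33, 434, 3], [0, 0, 0.13], 0], [[-33, 434, 3], [0, 0, 0.13], 0], [[-33, 434, 3], [0, 0, 0.13], 0], [[-33, 434, 3], [0, 0, 0.13], 0], [[-33, 434, 3], [0, 0, 0.13], 0]]}}

```text
time_s: 19.25
eef_pos: [0.4982, 0.0577, 0.1095]
ee_rot: [[-0.994, 0.105, -0.001], [0.105, 0.994, 0.0], [0.001, 0.0, -1.0]]
wrist_force: [-0.3, 0.5, -1.6]
opening: 0.0173
gripper_force: 59.9
```

```bash
python3 g.py .5057 .1578 .07 -.105
```

```text
t 19.25 pos [0.4982 0.0577 0.1095] shift [3.0, 100.3, 39.5] turn [0.0, -0.001, -0.0] F [-0.3  0.5 -1.6] open 0.0173 grip 59.9
```

{"method": "step_arm", "body": {"moves": [[[3, 99, 0], [0, 0, 0], 0], [[3, 99, 0], [0, 0, 0], 0], [[3, 99, 10], [0, 0, 0], 0], [[3, 99, 35], [0, 0, 0], 0], [[3, 99, 38], [0, 0, 0], 0], [[3, 99, 38], [0, 0, 0], 0], [[3, 99, 38], [0, 0, 0], 0]]}}

```text
time_s: 19.83
eef_pos: [0.506, 0.154, 0.0717]
ee_rot: [[-0.994, 0.106, -0.001], [0.106, 0.994, -0.0], [0.001, -0.0, -1.0]]
wrist_force: [1.0, 0.0, -0.3]
opening: 0.0173
gripper_force: 59.9
```

```bash
python3 g.py .5057 .1578 .05 -.105
```

```text
t 19.83 pos [0.506  0.154  0.0717] shift [0.6, 3.8, 21.7] turn [-0.0, -0.001, -0.001] F [ 1.   0.  -0.3] open 0.0173 grip 59.9
```

{"method": "step_arm", "body": {"moves": [[[0, 4, 2], [0, 0, 0], 0], [[0, 4, 8], [0, 0, 0], 0], [[0, 4, 16], [0, 0, 0], 0], [[0, 4, 22], [0, 0, 0], 0], [[0, 4, 22], [0, 0, 0], 0]]}}

```text
time_s: 20.25
eef_pos: [0.5057, 0.1581, 0.0484]
ee_rot: [[-0.994, 0.105, -0.003], [0.105, 0.994, -0.0], [0.003, -0.001, -1.0]]
wrist_force: [0.2, 0.1, -1.1]
opening: 0.0177
gripper_force: 59.9
```

{"method": "step_arm", "body": {"moves": [[[0, 0, 5], [0, 0, 0], 0], [[0, 0, 9], [0, 0, 0], 0], [[0, 0, 13], [0, 0, 0], 0], [[0, 0, 17], [0, 0, 0], 0], [[0, 0, 17], [0, 0, 0], 0]]}}

```text
time_s: 20.67
eef_pos: [0.5071, 0.1579, 0.0325]
ee_rot: [[-0.995, 0.104, 0.0], [0.104, 0.995, -0.001], [-0.001, -0.001, -1.0]]
wrist_force: [0.9, -4.2, -0.5]
opening: 0.0174
gripper_force: 60.0
```

{"method": "step_arm", "body": {"moves": [[[0, -1, 4], [0, 0, 0], 0], [[0, -1, 8], [0, 0, 0], 0], [[0, -1, 12], [0, 0, 0], 0], [[0, -1, 14], [0, 0, 0], 0], [[0, -1, 14], [0, 0, 0], 0]]}}

```text
time_s: 21.08
eef_pos: [0.507, 0.1575, 0.0196]
ee_rot: [[-0.995, 0.105, 0.001], [0.105, 0.995, -0.0], [-0.001, -0.0, -1.0]]
wrist_force: [-1.1, -0.6, 9.6]
opening: 0.0175
gripper_force: 60.0
```

{"method": "step_arm", "body": {"moves": [[[0, 0, 2], [0, 0, 0], 0], [[0, 0, 4], [0, 0, 0], 0], [[0, 0, 4], [0, 0, 0], 0]]}}

```text
time_s: 21.33
eef_pos: [0.5071, 0.1575, 0.0192]
ee_rot: [[-0.995, 0.104, 0.002], [0.104, 0.995, -0.0], [-0.002, 0.0, -1.0]]
wrist_force: [-7.5, -2.8, 37.4]
opening: 0.0178
gripper_force: 60.0
```

Home. Release and go to the 8 mm probe.

{"method": "step_arm", "body": {"moves": [[[0, 0, -5], [0, 0, 0], 48], [[0, 0, -5], [0, 0, 0], 48], [[0, 0, -5], [0, 0, 0], 48], [[0, 0, -5], [0, 0, 0], 48], [[0, 0, -25], [0, 0, 0], 48], [[0, 0, -60], [0, 0, 0], 48], [[0, 0, -95], [0, 0, 0], 48]]}}

```text
time_s: 21.92
eef_pos: [0.5049, 0.1575, 0.1085]
ee_rot: [[-0.995, 0.105, -0.006], [0.105, 0.995, -0.0], [0.006, -0.001, -1.0]]
wrist_force: [1.3, 1.2, 0.1]
opening: 0.0413
gripper_force: 0.0
```

```bash
python3 g.py .5031 -.1972 .09 -.067
```

```text
t 21.92 pos [0.5049 0.1575 0.1085] shift [-35.4, -352.9, 18.6] turn [-0.001, -0.006, -0.038] F [1.3 1.2 0.1] open 0.0413 grip 0.0
```

{"method": "step_arm", "body": {"moves": [[[-35, -353, 10], [0, 0, -0.038], 50], [[-35, -353, 10], [0, 0, -0.038], 50], [[-35, -353, 10], [0, 0, -0.038], 50], [[-35, -353, 10], [0, 0, -0.038], 50], [[-35, -353, 10], [0, 0, -0.038], 50], [[-35, -353, 10], [0, 0, -0.038], 50], [[-35, -353, 10], [0, 0, -0.038], 50], [[-35, -353, 10], [0, 0, -0.038], 50]]}}

```text
time_s: 22.58
eef_pos: [0.5039, -0.1773, 0.0992]
ee_rot: [[-0.998, 0.067, -0.001], [0.067, 0.998, 0.001], [0.002, 0.001, -1.0]]
wrist_force: [0.1, -0.3, -0.9]
opening: 0.0435
gripper_force: 0.0
```

```bash
python3 g.py .5031 -.1972 .04 -.067
```

```text
t 22.58 pos [ 0.5039 -0.1773  0.0992] shift [-0.6, -19.9, 59.2] turn [0.001, -0.002, 0.0] F [ 0.1 -0.3 -0.9] open 0.0435 grip 0.0
```

{"method": "step_arm", "body": {"moves": [[[0, -18, 20], [0, 0, 0], 50], [[0, -19, 45], [0, 0, 0], 50], [[0, -19, 59], [0, 0, 0], 50], [[0, -19, 59], [0, 0, 0], 50], [[0, -19, 59], [0, 0, 0], 50]]}}

```text
time_s: 23.0
eef_pos: [0.5024, -0.194, 0.0399]
ee_rot: [[-0.998, 0.067, -0.003], [0.067, 0.998, 0.002], [0.003, 0.002, -1.0]]
wrist_force: [-0.3, 0.3, -0.4]
opening: 0.0437
gripper_force: 0.0
```

```bash
python3 g.py .5031 -.1972 -.01 -.067
```

```text
t 23.0 pos [ 0.5024 -0.194   0.0399] shift [-1.1, -3.2, 49.9] turn [0.002, -0.003, -0.0] F [-0.3  0.3 -0.4] open 0.0437 grip 0.0
```

{"method": "step_arm", "body": {"moves": [[[-1, -3, 15], [0, 0, 0], 50], [[-1, -3, 30], [0, 0, 0], 50], [[-1, -3, 42], [0, 0, 0], 50], [[-1, -3, 49], [0, 0, 0], 50], [[-1, -3, 50], [0, 0, 0], 0], [[-1, -3, 50], [0, 0, 0], 0], [[-1, -3, 50], [0, 0, 0], 0], [[-1, -3, 50], [0, 0, 0], 0]], "force": 50}}

```text
time_s: 23.67
eef_pos: [0.5048, -0.1979, -0.0078]
ee_rot: [[-0.998, 0.066, 0.001], [0.066, 0.998, -0.001], [-0.002, -0.001, -1.0]]
wrist_force: [-0.3, -0.4, -0.5]
opening: 0.0244
gripper_force: 0.0
```

{"method": "step_arm", "body": {"moves": [[[0, 0, 0], [0, 0, 0], 0], [[0, 0, 0], [0, 0, 0], 0], [[0, 0, 0], [0, 0, 0], 0], [[0, 0, 0], [0, 0, 0], 0]], "force": 60}}

```text
time_s: 24.0
eef_pos: [0.5045, -0.1979, -0.0081]
ee_rot: [[-0.998, 0.067, 0.001], [0.067, 0.998, -0.001], [-0.001, -0.0, -1.0]]
wrist_force: [-0.1, -0.0, 4.2]
opening: 0.0058
gripper_force: 60.0
```

{"method": "step_arm", "body": {"moves": [[[0, 0, -20], [0, 0, 0], 0], [[0, 0, -60], [0, 0, 0], 0], [[0, 0, -100], [0, 0, 0], 0], [[0, 0, -120], [0, 0, 0], 0]]}}

```text
time_s: 24.33
eef_pos: [0.5057, -0.1986, 0.1149]
ee_rot: [[-0.998, 0.067, 0.004], [0.067, 0.998, -0.003], [-0.004, -0.003, -1.0]]
wrist_force: [0.9, -0.1, -0.5]
opening: 0.0053
gripper_force: 60.0
```

```bash
python3 g.py .5188 .0888 .11 -.105
```

```text
t 24.33 pos [ 0.5057 -0.1986  0.1149] shift [6.1, 287.7, 4.2] turn [-0.002, 0.004, 0.038] F [ 0.9 -0.1 -0.5] open 0.0053 grip 60.0
```

{"method": "step_arm", "body": {"moves": [[[6, 287, 3], [0, 0, 0.038], 0], [[6, 287, 3], [0, 0, 0.038], 0], [[6, 287, 3], [0, 0, 0.038], 0], [[6, 287, 3], [0, 0, 0.038], 0], [[6, 287, 3], [0, 0, 0.038], 0], [[6, 287, 3], [0, 0, 0.038], 0], [[6, 287, 3], [0, 0, 0.038], 0], [[6, 287, 20], [0, 0, 0.038], 0]]}}

```text
time_s: 25.0
eef_pos: [0.5188, 0.0954, 0.0934]
ee_rot: [[-0.995, 0.098, 0.006], [0.099, 0.995, 0.002], [-0.006, 0.003, -1.0]]
wrist_force: [0.6, -0.3, -0.1]
opening: 0.0058
gripper_force: 60.0
```

{"method": "step_arm", "body": {"moves": [[[0, 0, 5], [0, 0, 0], 0], [[0, 0, 15], [0, 0, 0], 0], [[0, 0, 20], [0, 0, 0], 0], [[0, 0, 20], [0, 0, 0], 0]]}}

```text
time_s: 25.33
eef_pos: [0.5164, 0.0879, 0.07]
ee_rot: [[-0.994, 0.107, -0.003], [0.107, 0.994, -0.0], [0.003, -0.0, -1.0]]
wrist_force: [-1.2, -0.1, -0.6]
opening: 0.0054
gripper_force: 60.0
```

```bash
python3 g.py .5188 .0888 .055 -.105
```

```text
t 25.33 pos [0.5164 0.0879 0.07  ] shift [-2.3, 1.2, 15.0] turn [-0.0, -0.003, -0.002] F [-1.2 -0.1 -0.6] open 0.0054 grip 60.0
```

{"method": "step_arm", "body": {"moves": [[[-1, 1, 5], [0, 0, 0], 0], [[-1, 1, 12], [0, 0, 0], 0], [[-1, 1, 18], [0, 0, 0], 0], [[-1, 1, 18], [0, 0, 0], 0], [[-1, 1, 18], [0, 0, 0], 0]]}}

```text
time_s: 25.75
eef_pos: [0.5181, 0.0897, 0.0529]
ee_rot: [[-0.994, 0.105, -0.001], [0.105, 0.994, 0.0], [0.001, -0.0, -1.0]]
wrist_force: [-0.4, 1.0, -0.3]
opening: 0.0056
gripper_force: 60.0
```

{"method": "step_arm", "body": {"moves": [[[0, 0, 5], [0, 0, 0], 0], [[0, 0, 9], [0, 0, 0], 0], [[0, 0, 13], [0, 0, 0], 0], [[0, 0, 17], [0, 0, 0], 0], [[0, 0, 17], [0, 0, 0], 0]]}}

```text
time_s: 26.17
eef_pos: [0.5182, 0.0898, 0.0356]
ee_rot: [[-0.995, 0.104, -0.001], [0.104, 0.995, -0.0], [0.001, -0.0, -1.0]]
wrist_force: [-0.0, -1.2, 0.2]
opening: 0.0058
gripper_force: 60.0
```

{"method": "step_arm", "body": {"moves": [[[0, 0, 3], [0, 0, 0], 0], [[0, 0, 6], [0, 0, 0], 0], [[0, 0, 9], [0, 0, 0], 0], [[0, 0, 12], [0, 0, 0], 0], [[0, 0, 12], [0, 0, 0], 0]]}}

```text
time_s: 26.58
eef_pos: [0.5184, 0.0898, 0.0238]
ee_rot: [[-0.995, 0.105, -0.0], [0.105, 0.995, -0.0], [0.0, -0.0, -1.0]]
wrist_force: [1.2, -1.9, -2.1]
opening: 0.0057
gripper_force: 60.0
```

{"method": "step_arm", "body": {"moves": [[[0, 0, 2], [0, 0, 0], 0], [[0, 0, 4], [0, 0, 0], 0], [[0, 0, 4], [0, 0, 0], 0]]}}

```text
time_s: 26.83
eef_pos: [0.5186, 0.0898, 0.023]
ee_rot: [[-0.995, 0.104, 0.001], [0.104, 0.995, -0.0], [-0.001, -0.0, -1.0]]
wrist_force: [-4.0, -3.0, 23.2]
opening: 0.0056
gripper_force: 60.0
```

Home at the expected height and resisting firmly. Release, retreat upward and to the side, and check.

{"method": "step_arm", "body": {"moves": [[[0, 0, -5], [0, 0, 0], 35], [[0, 0, -5], [0, 0, 0], 35], [[0, 0, -5], [0, 0, 0], 35], [[0, 0, -5], [0, 0, 0], 35], [[0, 0, -25], [0, 0, 0], 35], [[0, 0, -60], [0, 0, 0], 35], [[0, 0, -100], [0, 0, 0], 35], [[0, 0, -130], [0, 0, 0], 35]]}}

```text
time_s: 27.5
eef_pos: [0.5186, 0.0903, 0.1519]
ee_rot: [[-0.995, 0.105, 0.0], [0.105, 0.995, 0.0], [-0.0, 0.0, -1.0]]
wrist_force: [0.7, 0.5, -0.1]
opening: 0.0302
gripper_force: 0.0
```

{"method": "step_arm", "body": {"moves": [[[0, -250, -20], [0, 0, 0], 35], [[0, -250, -20], [0, 0, 0], 35], [[0, -250, -20], [0, 0, 0], 35], [[0, -250, -20], [0, 0, 0], 35], [[0, -250, -20], [0, 0, 0], 35], [[0, -250, -20], [0, 0, 0], 35], [[0, -250, -20], [0, 0, 0], 35], [[0, -250, -20], [0, 0, 0], 35]]}}

```text
time_s: 28.17
eef_pos: [0.4922, -0.1609, 0.1699]
ee_rot: [[-0.994, 0.11, 0.0], [0.11, 0.994, 0.0], [-0.0, 0.0, -1.0]]
wrist_force: [0.0, 1.2, 0.5]
opening: 0.0305
gripper_force: 0.0
```

Run:
```python
from workcell import get_image,arm
import cv2
o=arm.get_obs();print(o['eef_pos'],o['wrist_force'])
s=get_image('scene')['image'][180:360,80:320];t=get_image('top')['image'][120:300,100:280]
s=cv2.resize(s,None,fx=3.2,fy=3.2,interpolation=cv2.INTER_CUBIC);cv2.imwrite('pics/s7.png',s)
cv2.imwrite('pics/t7.png',cv2.resize(t,None,fx=3.2,fy=3.2,interpolation=cv2.INTER_CUBIC))
```

```text
[ 0.49221929 -0.16085563  0.16994223] [0.03231984 1.21174287 0.51725652]
```

View pics/s7.png

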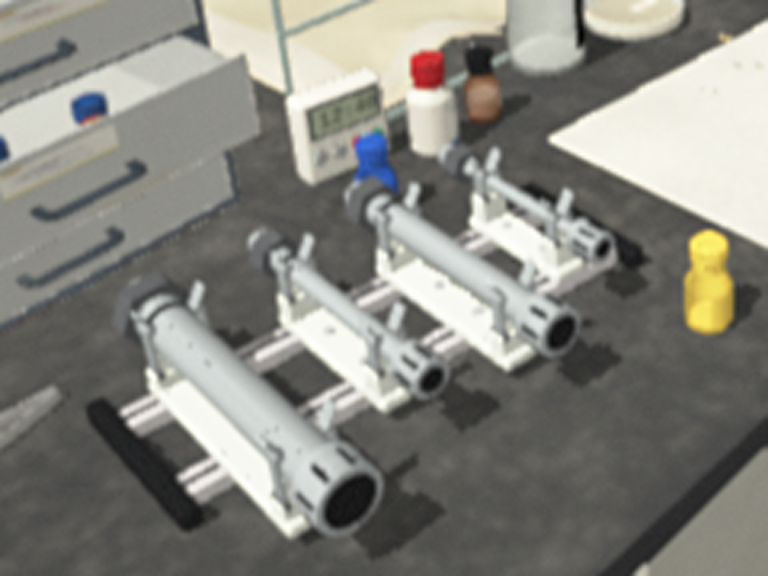

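View pics/t7.png

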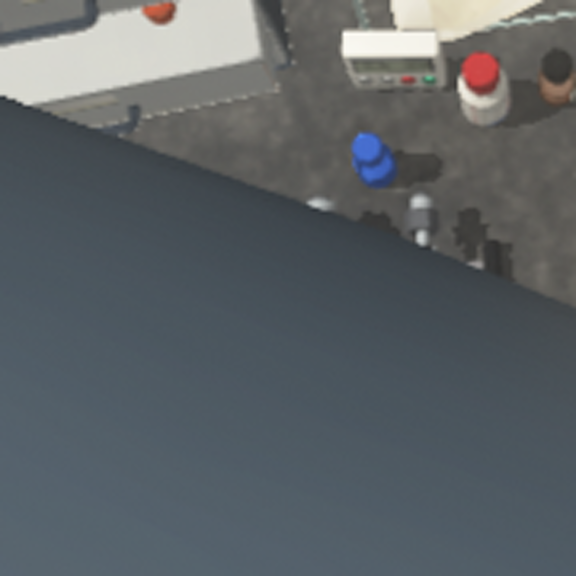

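The scene view shows all four probes level in their clips, couplings at the rear and heads in front. The bottle (crop 430,100) and amber vial (480,85) are standing. The top view is mostly hidden by the arm but shows both upright.

```bash
python3 -c "from workcell import job;print(job.close_job())"
```

```text
the job is handed in; nothing more can be done
None
```

All four probes are clipped into their own clip pairs, couplings to the rear and pressed fully home; the dye bottle and amber vial are still standing, and the job was handed in at about 28 s.

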